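# Draw out the bench monopod and hold it at full height

## Task

The small monopod on the bench is wanted at full height for photographing the model houses. Push its release button right in, then take the mast by the crossbar grip on top and pull it straight up, past the first stop to the second, so that both tube sections are fully out. Springs pull the mast back down, so finish still holding the grip there at full height (do not let go), and leave the paint tin, the glue bottle and the wood offcut where they are.

Things in the scene. Friction and masses are not known exactly. Their poses are not given: they have to be found in the camera images.
- monopod: Bench monopod, immovable, turned any way. Foot: grey block 190 x 90 mm, 55 mm high; a black collar (37 mm wide, top at 85 mm) stands on it, in which the mast slides vertically. Origin: on the mast's axis at bench height; z up. The foot runs from 75 mm behind (-x) to 115 mm ahead (+x) of it; the release button is at the +x end. The flush green disc at the -x end is a spirit level, no button.
- button_top (a point): Centre of the top face of the release button: plain round black plastic, 28 mm wide, in a dark steel bezel, 80 mm from the mast's axis along the monopod's +x. Untouched, its top is 69 mm above the bench; pressed straight down 8 mm (to 61 mm) it is fully in. It takes about 3 N to move and stays in once pressed.
- release_button (a joint): How far the button is pressed in, m: 0 untouched, 0.008 fully in. Below about 0.006 a bolt locks the mast down.
- grip: Crossbar grip on top of the mast: brown wooden bar, 26 mm thick (x), 70 mm long (y), 30 mm high (z), cork pad on top. Origin at the bar's centre, on the mast's axis, 103 mm above the bench when down, 223 mm at the second stop. Axes parallel to the monopod's: the bar lies at a right angle to the line from mast to button and is gripped from above across x. It cannot turn.
- top_section (a joint): How far the thin top tube (17 mm across) is out of the middle tube, m: 0 to 0.06. It comes out first: about 3 to 5 N to pull with its weight; its end is the first stop.
- mid_section (a joint): How far the middle tube (25 mm across) is out of the collar, m: 0 to 0.06. It follows only after the first stop, at about 9 to 11 N in all; its end, with the top tube also out, is the second stop, a hard one, 120 mm above the lowered position. Let go, both tubes sink back.
- paint_tin: Bystander: blue paint tin with steel rims, 84 mm across, 95 mm high; origin at the centre of its underside.
- glue_bottle: Bystander: white bottle with a black cap, 52 mm across, 110 mm high; origin at the centre of its underside.
- offcut: Bystander: pale wood offcut lying on the bench, 170 x 35 x 28 mm, long side along its x; origin at the centre of its underside.
Things that resemble listed ones, but are neither listed nor needed, are in the scene too. Of the things that look like the monopod, the smallest one is meant.

How it is judged:
By the outcome, as a careful person would: the job done as asked, in the order asked, and still so for the second after the job is handed in, while the arm keeps its last pose, push and grip.
It also fails if it takes over 48 s, if anything falls off the work surface, if the arm or the gripper's body presses on something with over 40 N, if the wrist force passes 120 N, or if a joint passes its speed limit or range.

## Robot

A 6-joint arm with a two-finger parallel gripper is mounted at the origin on the work surface. World frame = base frame: x ahead of the robot, y to its left, z up, the work surface at z = 0. Lengths are in mm, angles in rad, forces in N, time in s.
With the tool pointing down it reaches from about 250 to 775 mm from the base axis. Payload 8.9 kg.
Tool frame: the origin (TCP) lies between the finger pads; the fingertips stand env.tips_ahead ahead of it and the grasp point (between the pads) lies 8 mm behind it (env.tips_ahead is the distance from the TCP to the fingertips, in mm); y points along the fingers, z is the direction in which the jaws open and shut, and the axes are right-handed (so a half turn about y gives the same grasp; the last joint's range is limited). The gripper opens to 85 mm and grips with 20 to 120 N. Pads are 22 mm wide; open, the fingers measure 114 mm over their backs; the gripper's body (76 mm by 85 mm) begins 54 mm behind the grasp point. The pads swing forward as they close: fully open they stand 13 mm farther back than shut.
Start: joints at [-1.467, 0.291, -0.153, 1.127, 0, 1.431], TCP at [126.223, -509.599, 242.305] pointing down, gripper open.
Joint ranges: [-2.52, 2.52], [-0.91, 1.74], [-1.3, 1.37], [-1.96, 2.02], [-1.52, 1.47], [-3.14, 3.14]. Speed limits (rad/s): [2.22, 2.22, 2.79, 3.14, 3.14, 3.14].

## Interface

Orientations are given as a rotation vector (axis times angle).
In Python, from plant import env gives the robot as it stands.
- The arm moves only by the tool arm_command, never from a script. Its argument "moves" is a list of rows, each a list of 7 numbers: the shift along the tool's x, y, z in mm, then the turn, a rotation vector about the tool's x, y, z in rad, then the finger opening in mm, from 0 to 85.4. In form: [[dx, dy, dz, rx, ry, rz, jaw], ...]. A call has 1 to 20 rows; each row is the pose to reach, as a shift and turn from the pose measured when the call began, along the tool's axes at that moment; what a row does not reach only later rows make up. A row lasts 1/10 s, in which the tool goes at most 50 mm and 8.59 degrees, less where a joint would pass 70% of its speed; a pose out of reach is approached as far as the arm can. A call with a gripper value outside its range is refused whole. The fingers move at their own pace and stop on an object; "force" is the grip in N (left out, the last holds). Time passes only in rows, so rows that repeat a pose let the fingers close. It gives the time, the measured TCP pose, the force and the opening at its end, in the units of the state.
- env.sense(): the state, without advancing time (a new reading comes with each control period).
- env.snapshot(name): name is "scene" or "top" or "wrist"; returns a dict with "pixels" (420x560x3 uint8, red, green, blue), "intrinsics" (3x3 intrinsics, pixels), "cam_to_world" (4x4, takes a point from camera to world coordinates); the wrist camera has in their place "hand_eye" (4x4, takes a point from camera to tool coordinates, whose origin is the TCP and whose axes are the tool frame's). Camera axes: x right, y up, looking along -z (the intrinsics and any distortion apply to the point x, -y, -z); pixel columns grow to the right and rows downward; lengths in mm; the calibration is good to about 2 mm. A picture is of the moment at which its call begins: read the wrist's pose just before it. There is no depth.
- env.close_job(): hands the job in, once; it reports no verdict.
The state is a dict: "t": time; "joint_positions": joint angles; "joint_vel": joint speeds; "joint_efforts": joint torques, N m; "tool_pos": TCP position; "ee_rot": TCP orientation; "contact_force": force on the tool from outside, world axes, zero at the start; "wrist_torque": the same for the moment, N m; "finger_gap": opening from 0.0 (shut) to 1.0 (fully open).
Only numpy, scipy, OpenCV 4.12 (cv2) and the standard library are available. Lean on these libraries where they do the work, as an engineer would, in place of code of your own. Each camera call takes 0.05 s, during which the arm holds its last target.

## Working session

There is one attempt and no reset: what is moved stays moved. The work goes in short steps, Python scripts to look and compute and a tool call to move; the robot and the scene stay as the last step left them, time stands still between calls to the robot, and variables do not carry over. Pictures are saved under pics/ and viewed, and the job is handed in when it is done.

Besides the shell and the picture viewer there is one more tool, called after "Call:" by a JSON object that holds its "fn" and its "kwargs". arm_command: Moves the arm, as the interface text tells. Its arguments: {"type":"object","properties":{"moves":{"type":"array","items":{"type":"array","items":{"type":"number"}}},"force":{"type":"number"}},"required":["moves"]}

```bash
mkdir -p pics; ls; cat > h.py <<'E'
import numpy as np, cv2, json
from plant import env
def snap(n,f):
    s=env.sense(); d=env.snapshot(n); cv2.imwrite('pics/'+f+'.png',cv2.cvtColor(d['pixels'],cv2.COLOR_RGB2BGR))
    m={k:np.array(v).tolist() for k,v in d.items() if k!='pixels'}
    m['tool_pos']=np.array(s['tool_pos']).tolist(); m['ee_rot']=np.array(s['ee_rot']).tolist()
    json.dump(m,open('pics/'+f+'.json','w')); return d,s
def cam(f):
    m=json.load(open('pics/'+f+'.json')); K=np.array(m['intrinsics'])
    if 'cam_to_world' in m: T=np.array(m['cam_to_world'])
    else:
        W=np.eye(4); W[:3,:3]=cv2.Rodrigues(np.array(m['ee_rot']))[0]; W[:3,3]=m['tool_pos']; T=W@np.array(m['hand_eye'])
    return K,T,m
def px2w(f,u,v,z):
    K,T,m=cam(f); r=np.linalg.inv(K)@[u,v,1]; d=T[:3,:3]@[r[0],-r[1],-r[2]]; o=T[:3,3]
    return o+d*(z-o[2])/d[2]
def w2px(f,p):
    K,T,m=cam(f); c=T[:3,:3].T@(np.array(p,float)-T[:3,3]); q=K@[c[0],-c[1],-c[2]]; return q[:2]/q[2]
E
python3 - <<'E'
from h import *
for n in ['scene','top','wrist']:
    d,s=snap(n,n+'0'); print(n,d.keys(), d['intrinsics'])
print(s, env.tips_ahead)
print(cam('top0')[1],cam('scene0')[1])
E
```

```text
pics
scene dict_keys(['pixels', 'intrinsics', 'cam_to_world']) [[544.8012208    0.         270.90997436]
 [  0.         544.8012208  209.30220772]
 [  0.           0.           1.        ]]
top dict_keys(['pixels', 'intrinsics', 'cam_to_world']) [[502.64891895   0.         279.5801573 ]
 [  0.         502.64891895 213.8123697 ]
 [  0.           0.           1.        ]]
wrist dict_keys(['pixels', 'intrinsics', 'hand_eye']) [[301.54505488   0.         278.55461477]
 [  0.         301.54505488 211.03176125]
 [  0.           0.           1.        ]]
{'t': 0.1, 'joint_positions': array([-1.46726942e+00,  2.91224881e-01, -1.54020438e-01,  1.12669492e+00,
        2.00295056e-05,  1.43149053e+00]), 'joint_vel': array([-0.00095729, -0.00043367,  0.00044997, -0.00093698,  0.00111621,
       -0.00023008]), 'joint_efforts': array([ 1.86545192e-03, -5.37979996e+01,  3.31917715e+01,  9.32027207e-03,
       -1.75364680e-04, -5.76961753e-06]), 'tool_pos': array([ 126.20709384, -509.23203915,  241.80058484]), 'ee_rot': array([-0.25526265,  2.09358824, -2.09117814]), 'contact_force': array([ 0.5711259 , -0.59651623,  0.23527374]), 'wrist_torque': array([ 0.02578101, -0.05183588, -0.00542211]), 'finger_gap': 0.9989776094065709} 11.0
[[ 2.79746629e-02  9.88935228e-01 -1.45686419e-01  2.81374862e+02]
 [-9.99456482e-01  2.51289672e-02 -2.13371796e-02  1.13748188e+01]
 [-1.74401394e-02  1.46204136e-01  9.89100699e-01  1.28949036e+03]
 [ 0.00000000e+00  0.00000000e+00  0.00000000e+00  1.00000000e+00]] [[ 3.25629053e-02 -8.13180709e-01  5.81099640e-01  1.18422405e+03]
 [ 9.99405237e-01  1.98891873e-02 -2.81707878e-02 -1.85425584e+00]
 [ 1.13503416e-02  5.81671346e-01  8.13344708e-01  1.11418296e+03]
 [ 0.00000000e+00  0.00000000e+00  0.00000000e+00  1.00000000e+00]]
```

View pics/scene0.png

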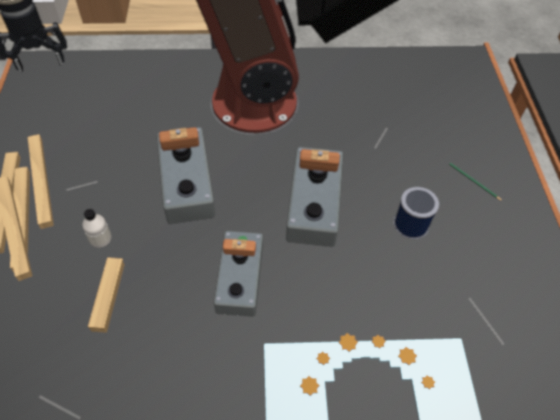

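View pics/top0.png

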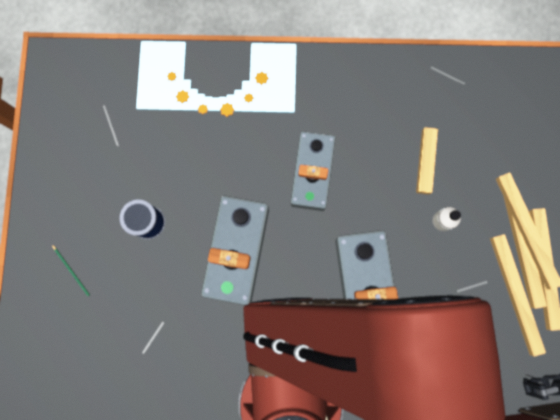

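View pics/wrist0.png

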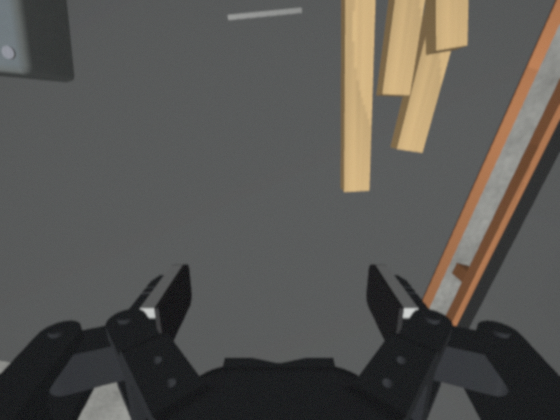

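Three monopods are in the top view: (313,172), (235,250) and (367,270). The one at (313,172) in top, (239,270) in scene, looks smallest. The round dark things on it are the button at (316,146), the mast collar and grip at (313,172), and the green level at (309,196), which is not a button. Next I'll check sizes in close crops.

```bash
python3 - <<'E'
from h import *
a=cv2.imread('pics/top0.png')[120:220,270:350]; b=cv2.imread('pics/scene0.png')[225:320,205:275]
cv2.imwrite('pics/c1.png',np.hstack([cv2.resize(a,(400,500),interpolation=cv2.INTER_CUBIC),cv2.resize(b,(368,500),interpolation=cv2.INTER_CUBIC)]))
for n,p in dict(b=(316,146),b2=(241,217),b3=(364,251)).items(): print(n,px2w('top0',*p,69))
print('small corners',[px2w('top0',*p,55).round() for p in [(303,133),(334,136),(324,208),(292,205)]])
print('corners2',[px2w('top0',*p,55).round() for p in [(222,197),(268,204),(248,303),(202,296)]])
E
```

```text
b [634.87071577 -48.58985442  69.        ]
b2 [450.82545461 132.21515358  69.        ]
b3 [ 375.35369658 -169.20822404   69.        ]
small corners [array([672., -16.,  55.]), array([666., -94.,  55.]), array([481., -72.,  55.]), array([486.,   8.,  55.])]
corners2 [array([502., 183.,  55.]), array([487.,  68.,  55.]), array([243., 108.,  55.]), array([257., 221.,  55.])]
```

View pics/c1.png

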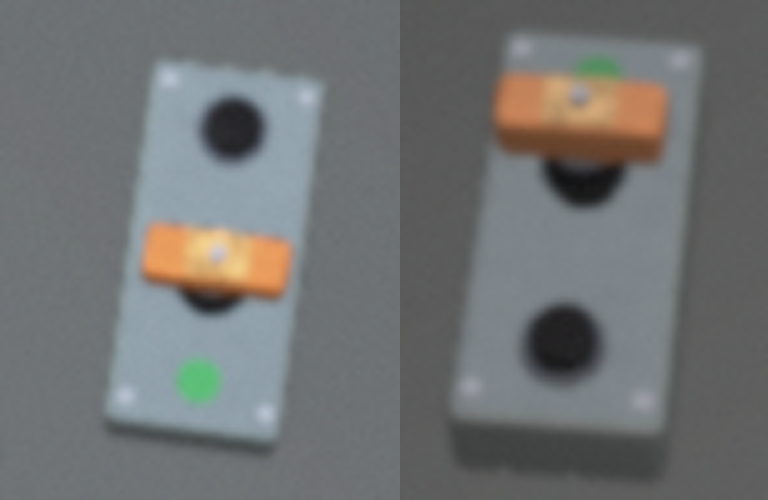

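```bash
python3 - <<'E'
from h import *
from scipy.optimize import least_squares
T=lambda x,y:(x/5+270-.4,y/5+120-.4); S=lambda x,y:((x-400)/5.257+205-.4,y/5.263+225-.4)
obs=[('top0',T(233,127),(80,0,69)),('scene0',S(563,340),(80,0,69)),('top0',T(217,253),(0,0,121)),('scene0',S(580,95),(0,0,121)),
('top0',T(157,62),(115,45,55)),('top0',T(323,80),(115,-45,55)),('top0',T(275,430),(-75,-45,55)),('top0',T(107,415),(-75,45,55)),
('scene0',S(450,415),(115,-45,55)),('scene0',S(662,432),(115,45,55)),('scene0',S(506,35),(-75,-45,55)),('scene0',S(702,45),(-75,45,55)),
]
def res(p):
    c,s=np.cos(p[2]),np.sin(p[2]); r=[]
    for f,o,q in obs: r+=list(w2px(f,(p[0]+c*q[0]-s*q[1],p[1]+s*q[0]+c*q[1],q[2]))-o)
    return np.array(r)
for sub in ['all','top0','scene0']:
    o2=obs; 
    if sub!='all': obs=[o for o in obs if o[0]==sub]
    f=least_squares(res,[555,-40,-0.1],loss='soft_l1'); print(sub,f.x,res(f.x).reshape(-1,2).round(1).tolist()); 
    obs=o2
    p=f.x; print('button',p[0]+80*np.cos(p[2]),p[1]+80*np.sin(p[2]))
R=cv2.Rodrigues(env.sense()['ee_rot'])[0]; print(R.round(3))
E
```

```text
all [ 5.61333581e+02 -3.93911490e+01 -1.10522427e-01] [[-0.3, -1.3], [-0.2, -1.8], [-0.2, -0.4], [-0.1, 0.2], [-1.2, -2.2], [0.8, -1.3], [1.0, 1.9], [-1.3, 0.1], [-1.4, 0.2], [0.5, 0.2], [-0.6, -2.0], [0.6, -1.1]]
button 640.8454697571681 -48.21495340633554
top0 [ 5.59631867e+02 -3.97955159e+01 -1.16345247e-01] [[0.0, -0.6], [-0.1, 0.3], [-0.8, -1.7], [1.2, -0.5], [1.0, 2.7], [-1.3, 0.7]]
button 639.0910292216336 -49.082151574592274
scene0 [ 5.62798911e+02 -3.90545601e+01 -1.08023313e-01] [[0.0, -1.2], [0.0, 0.8], [-1.1, 0.9], [0.8, 0.8], [-0.6, -1.5], [0.7, -0.7]]
button 642.3326027719482 -47.67962793799411
[[-0.971 -0.     0.24 ]
 [-0.24   0.001 -0.971]
 [-0.    -1.    -0.001]]
```

```bash
cat >> h.py <<'E'
def shift(p):
    s=env.sense(); R=cv2.Rodrigues(s['ee_rot'])[0]; return (R.T@(np.array(p)-s['tool_pos'])).round(1)
E
python3 - <<'E'
from h import *
print(cam('wrist0')[2]['hand_eye'])
print(shift((638,-48,242)), shift((638,-48,300)))
E
```

```text
[[0.00029725616145517017, -0.9558063781279377, -0.29399673326200026, -74.47210055643352], [-0.0001877134979129854, 0.29399668773823034, -0.9558064199212056, -133.1325359348134], [0.9999999382012067, 0.00033930650265540536, -9.202543168830728e-05, 0.40398604060531973], [0.0, 0.0, 0.0, 1.0]]
[-6.077e+02  3.000e-01 -3.247e+02] [-607.7  -57.7 -324.8]
```

Call:
{"fn": "arm_command", "kwargs": {"moves": [[-200,0,-107,0,-0.4,0,0],[-400,0,-214,0,-0.8,0,0],[-608,0,-325,0,-1.218,0,0],[-608,0,-325,0,-1.218,0,0],[-608,0,-325,0,-1.218,0,0],[-608,0,-325,0,-1.218,0,0],[-608,0,-325,0,-1.218,0,0],[-608,0,-325,0,-1.218,0,0],[-608,0,-325,0,-1.218,0,0],[-608,0,-325,0,-1.218,0,0],[-608,0,-325,0,-1.218,0,0],[-608,0,-325,0,-1.218,0,0],[-608,0,-325,0,-1.218,0,0],[-608,0,-325,0,-1.218,0,0],[-608,0,-325,0,-1.218,0,0],[-608,0,-325,0,-1.218,0,0],[-608,0,-325,0,-1.218,0,0],[-608,0,-325,0,-1.218,0,0],[-608,0,-325,0,-1.218,0,0],[-608,0,-325,0,-1.218,0,0]]}}

```text
t: 2.15
tool_pos: [637.9, -48.3, 242.7]
ee_rot: [-1.154, 1.291, -1.29]
contact_force: [-0.1, -0.5, 0.2]
finger_gap: 0.004
```

```bash
python3 - <<'E'
from h import *
d,s=snap('wrist','wrist1'); print(s['tool_pos'],cv2.Rodrigues(s['ee_rot'])[0].round(3))
im=cv2.imread('pics/wrist1.png'); cv2.imwrite('pics/w1.png',cv2.resize(im,(800,600),interpolation=cv2.INTER_CUBIC))
p=(561.3,-39.4,-.1105)
print(w2px('wrist1',(638,-48,69)),w2px('wrist1',(559,-39.5,121)))
E
```

```text
[637.9361471  -48.31483532 242.65039505] [[-0.111  0.     0.994]
 [-0.994  0.001 -0.111]
 [-0.001 -1.     0.   ]]
[278.88874613 192.59431992] [188.73035888 206.8741215 ]
```

View pics/w1.png

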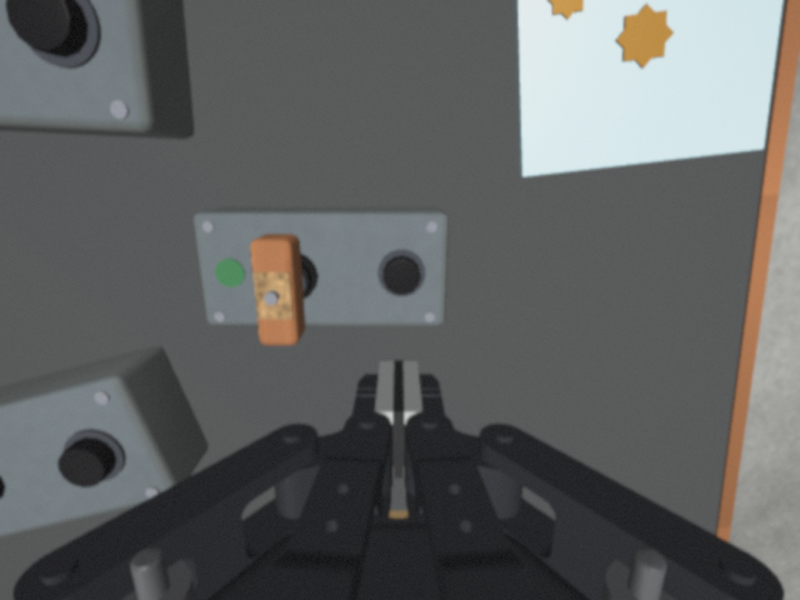

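The wrist view shows the small monopod: button at (402,273), grip bolt at (271,297) and level at (230,272), all in the 800-px picture. The foot edges are level with the jaw axis, so the yaw is right.

```bash
python3 - <<'E'
from h import *
k=1.42857
b=px2w('wrist1',402/k-.3,273/k-.3,69); g=px2w('wrist1',271/k-.3,297/k-.3,121)
print(b,g,np.linalg.norm((b-g)[:2]))
print([px2w('wrist1',x/k-.3,y/k-.3,118) for x,y in [(252,238),(298,236),(302,341),(259,344)]])
print(shift((b[0],b[1],69+11)))
E
```

```text
[640.5052653  -46.34695521  69.        ] [559.4542617 -40.221303  121.       ] 81.28215548012051
[array([554.40578214,  -3.49015769, 118.        ]), array([581.98465943,  -5.37260799, 118.        ]), array([572.44487119, -72.29224455, 118.        ]), array([544.50479941, -71.25569844, 118.        ])]
[ -2.  162.6   2.2]
```

Call:
{"fn": "arm_command", "kwargs": {"moves": [[-1,45,3,0,0,0,0],[-1,90,3,0,0,0,0],[-1,130,3,0,0,0,0],[-1,150,3,0,0,0,0],[-1,156,3,0,0,0,0],[-1,156,3,0,0,0,0],[-1,156,3,0,0,0,0]]}}

```text
t: 2.9
tool_pos: [642.2, -47.6, 88.2]
ee_rot: [-1.152, 1.289, -1.291]
contact_force: [0.2, 0.5, 0.3]
finger_gap: -0.006
```

```bash
python3 - <<'E'
from h import *
d,s=snap('wrist','wrist2'); print(s['tool_pos'],s['contact_force'])
im=cv2.imread('pics/wrist2.png'); cv2.imwrite('pics/w2.png',cv2.resize(im,(800,600),interpolation=cv2.INTER_CUBIC))
E
```

```text
[642.16984829 -47.64078305  88.16737002] [0.15729145 0.47363708 0.25173034]
```

View pics/w2.png

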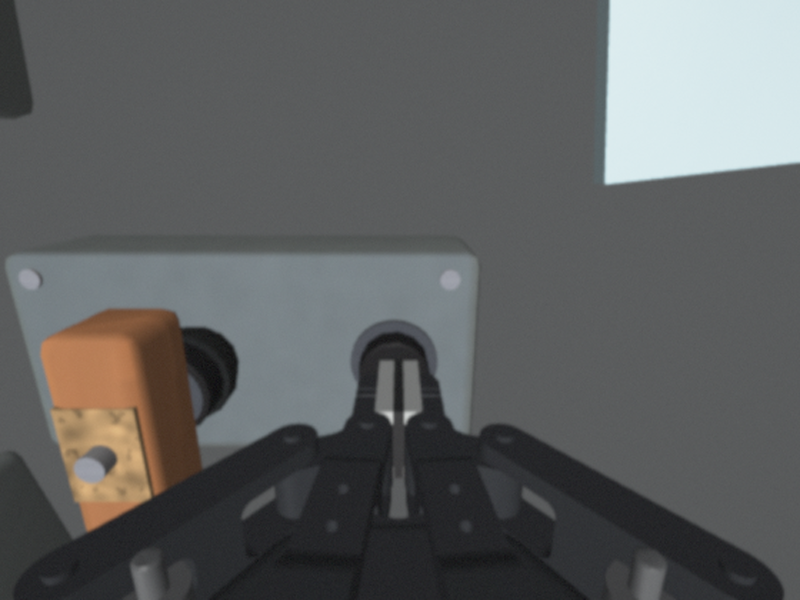

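Fingertips stand over the button: its centre is at (393,360) and the tips meet at (398,360). Pressing slowly.

Call:
{"fn": "arm_command", "kwargs": {"moves": [[0,4,0,0,0,0,0],[0,8,0,0,0,0,0],[0,10,0,0,0,0,0],[0,12,0,0,0,0,0],[0,12,0,0,0,0,0]]}}

```text
t: 3.45
tool_pos: [642.6, -47.7, 76.3]
ee_rot: [-1.152, 1.288, -1.292]
contact_force: [0.5, 0.8, 0.6]
finger_gap: -0.001
```

Call:
{"fn": "arm_command", "kwargs": {"moves": [[0,1.5,0,0,0,0,0],[0,3,0,0,0,0,0],[0,3,0,0,0,0,0]]}}

```text
t: 3.75
tool_pos: [642.5, -47.7, 73.1]
ee_rot: [-1.152, 1.288, -1.291]
contact_force: [1.0, 0.1, 0.5]
finger_gap: 0.002
```

```bash
python3 - <<'E'
from h import *
d,s=snap('wrist','wrist3'); print(s['tool_pos'],s['contact_force'])
im=cv2.imread('pics/wrist3.png'); cv2.imwrite('pics/w3.png',cv2.resize(im[180:330,170:370],(800,600),interpolation=cv2.INTER_CUBIC))
E
```

```text
[642.5053938  -47.66385389  73.08127286] [0.98741213 0.06530904 0.53127395]
```

View pics/w3.png

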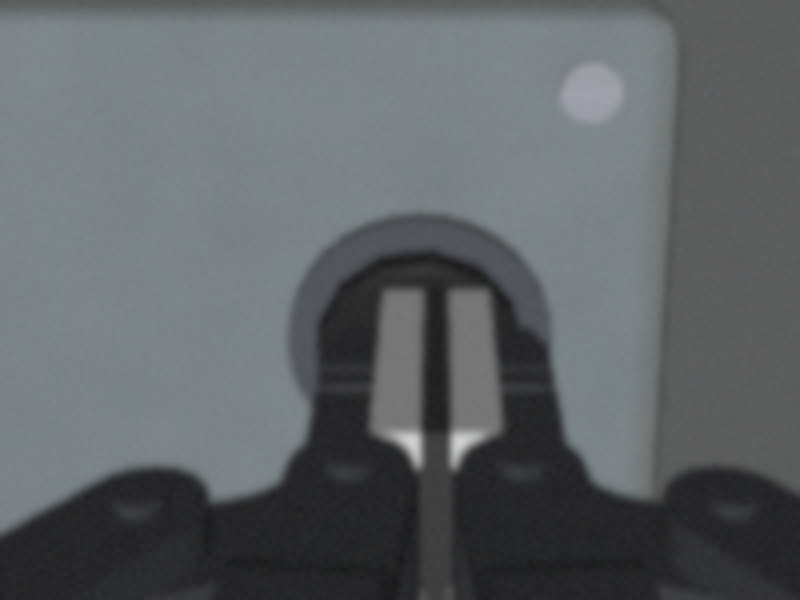

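The tips are still just above or barely on the button, with no force yet. Continuing down in small steps, 2 mm nearer centre.

Call:
{"fn": "arm_command", "kwargs": {"moves": [[0,1,-2,0,0,0,0],[0,2,-2,0,0,0,0],[0,3,-2,0,0,0,0],[0,3,-2,0,0,0,0]]}}

```text
t: 4.2
tool_pos: [640.9, -47.5, 71.8]
ee_rot: [-1.151, 1.287, -1.292]
contact_force: [-3.9, 0.3, 17.0]
finger_gap: -0.001
```

```bash
python3 - <<'E'
from h import *
d,s=snap('wrist','wrist4'); print(s['tool_pos'],s['contact_force'],s['wrist_torque'])
im=cv2.imread('pics/wrist4.png'); cv2.imwrite('pics/w4.png',cv2.resize(im[180:330,170:370],(800,600),interpolation=cv2.INTER_CUBIC))
d,s=snap('scene','scene4')
im=cv2.imread('pics/scene4.png'); cv2.imwrite('pics/s4.png',cv2.resize(im[190:340,150:350],(800,600),interpolation=cv2.INTER_CUBIC))
E
```

```text
[640.85313796 -47.53817976  71.84643825] [-3.89769118  0.31783218 16.98598664] [0.13784656 0.83263393 0.0070998 ]
```

View pics/w4.png

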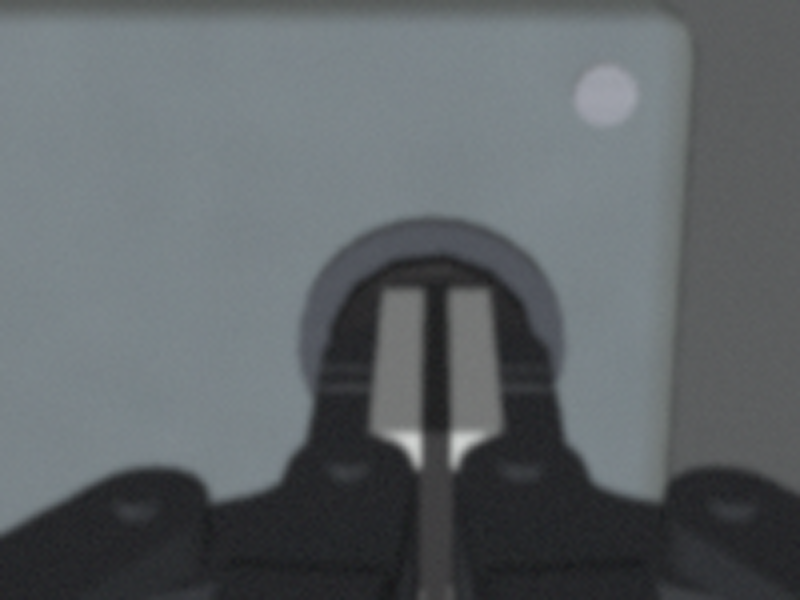

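View pics/s4.png

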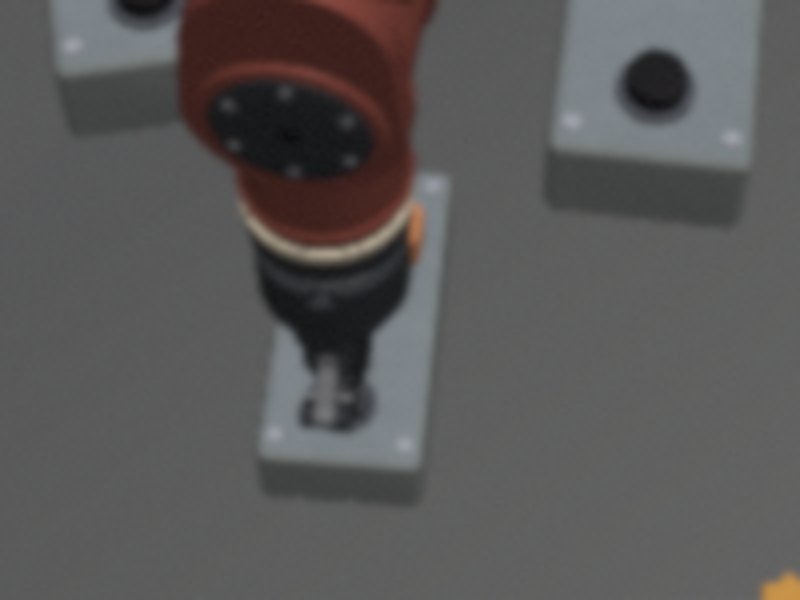

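The button is centred under the tips and the arm has stopped hard at 17 N, with tip height about 61 mm, the fully-in height. I'll press a touch more, then lift and check.

Call:
{"fn": "arm_command", "kwargs": {"moves": [[0,2.3,0,0,0,0,0],[0,2.3,0,0,0,0,0]]}}

```text
t: 4.5
tool_pos: [641.0, -47.5, 71.8]
ee_rot: [-1.15, 1.286, -1.293]
contact_force: [-6.7, 0.8, 23.1]
finger_gap: 0.0
```

Call:
{"fn": "arm_command", "kwargs": {"moves": [[0,-15,0,0,0,0,0],[0,-45,0,0,0,0,0],[0,-90,0,0,0,0,0],[0,-130,0,0,0,0,0],[0,-165,0,0,0,0,0],[0,-171,0,0,0,0,0],[0,-171,0,0,0,0,0]]}}

```text
t: 5.2
tool_pos: [640.2, -47.5, 243.6]
ee_rot: [-1.15, 1.284, -1.294]
contact_force: [0.3, -1.0, -0.7]
finger_gap: -0.001
```

```bash
python3 - <<'E'
from h import *
d,s=snap('wrist','wrist5'); print(s['tool_pos'],s['contact_force'],s['wrist_torque'])
im=cv2.imread('pics/wrist5.png');im1=cv2.imread('pics/wrist1.png')
f=lambda i:cv2.resize(i[140:240,230:330],(400,400),interpolation=cv2.INTER_CUBIC)
cv2.imwrite('pics/w5.png',np.hstack([f(im1),f(im)]))
E
```

```text
[640.22018095 -47.47878186 243.62717594] [ 0.29567213 -1.02938687 -0.74414194] [-0.00582105 -0.01888921 -0.01775917]
```

View pics/w5.png

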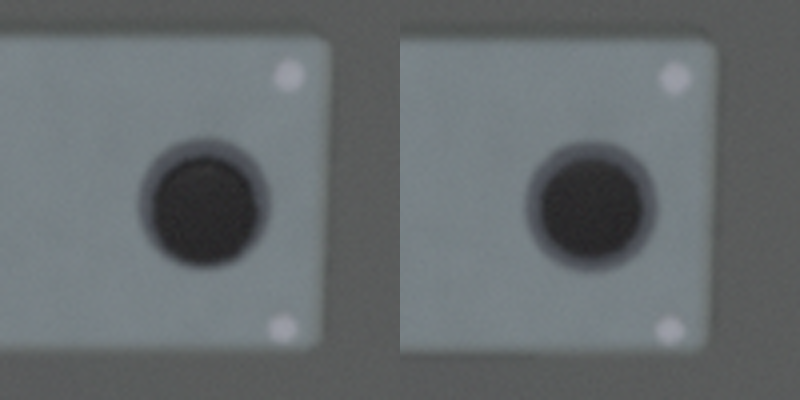

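```bash
python3 - <<'E'
from h import *
for f in ['wrist1','wrist5']:
    print(f,[w2px(f,(640,-47.5,z)).round(2).tolist() for z in (55,57,61,65,69)])
g=(560.5,-39.5); print(shift((g[0],g[1],150)))
print(cv2.Rodrigues(env.sense()['ee_rot'])[0].round(4))
E
```

```text
wrist1 [[280.64, 188.93], [280.65, 189.34], [280.68, 190.18], [280.71, 191.04], [280.74, 191.92]]
wrist5 [[277.38, 189.56], [277.38, 189.97], [277.4, 190.82], [277.42, 191.69], [277.43, 192.58]]
[  1.   91.7 -79.9]
[[-1.104e-01  5.000e-03  9.939e-01]
 [-9.939e-01 -2.000e-04 -1.104e-01]
 [-3.000e-04 -1.000e+00  5.000e-03]]
```

The button face dropped about 1.75 px relative to its bezel and now sits centred in it; the calibration predicts 1.74 px for 8 mm, so it is fully in. Next I open the jaws and go over the grip.

Call:
{"fn": "arm_command", "kwargs": {"moves": [[0.5,0,-40,-0.005,0,0,65],[0.5,0,-80,-0.005,0,0,65],[0.5,0,-80,-0.005,0,0,65],[0.5,40,-80,-0.005,0,0,65],[0.5,65,-80,-0.005,0,0,65],[0.5,70,-80,-0.005,0,0,65],[0.5,70,-80,-0.005,0,0,65]]}}

```text
t: 5.95
tool_pos: [559.5, -38.9, 170.4]
ee_rot: [-1.156, 1.293, -1.288]
contact_force: [0.9, 0.3, 0.5]
finger_gap: 0.761
```

```bash
python3 - <<'E'
from h import *
d,s=snap('wrist','wrist6'); print(s['tool_pos'],s['contact_force'],s['finger_gap'])
im=cv2.imread('pics/wrist6.png'); cv2.imwrite('pics/w6.png',cv2.resize(im,(800,600),interpolation=cv2.INTER_CUBIC))
print(shift((560.7,-39,102)))
E
```

```text
[559.54519163 -38.86433663 170.35896724] [0.89026951 0.32790932 0.53465642] 0.7613979569169916
[-0.  69.6  0.4]
```

View pics/w6.png

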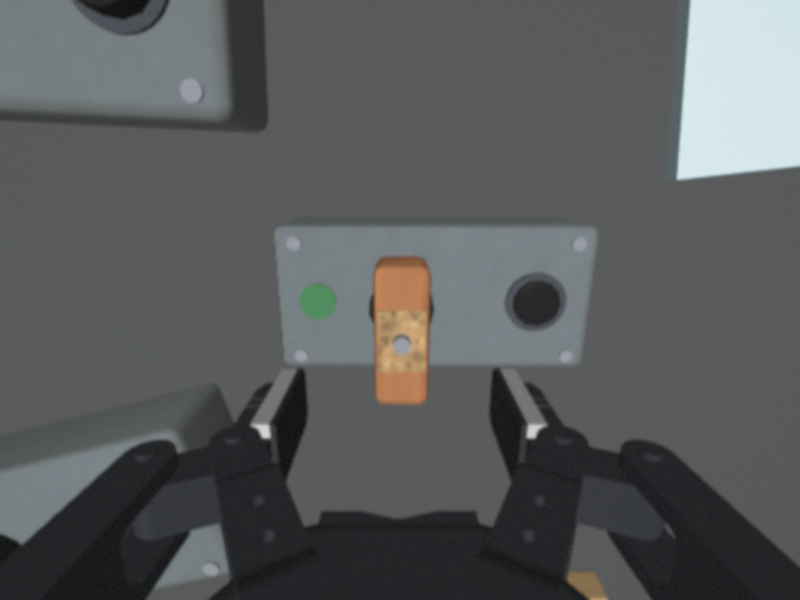

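Grip centred at (402,343), between the pads (midpoint x about 399), and the bar is parallel to the pads. Checking the residual tilt before going down.

```bash
python3 - <<'E'
from h import *
print(cv2.Rodrigues(env.sense()['ee_rot'])[0].round(4))
E
```

```text
[[-1.105e-01 -9.000e-04  9.939e-01]
 [-9.939e-01  5.000e-04 -1.105e-01]
 [-4.000e-04 -1.000e+00 -9.000e-04]]
```

Call:
{"fn": "arm_command", "kwargs": {"moves": [[0,35,0.8,0,0,0,65],[0,60,0.8,0,0,0,65],[0,69,0.8,0,0,0,65],[0,69,0.8,0,0,0,65],[0,69,0.8,0,0,0,65]]}}

```text
t: 6.5
tool_pos: [562.2, -39.3, 104.0]
ee_rot: [-1.154, 1.29, -1.291]
contact_force: [-0.0, 0.2, -0.1]
finger_gap: 0.767
```

```bash
python3 - <<'E'
from h import *
d,s=snap('wrist','wrist7'); print(s['tool_pos'],s['contact_force'],s['finger_gap'])
im=cv2.imread('pics/wrist7.png'); cv2.imwrite('pics/w7.png',cv2.resize(im,(800,600),interpolation=cv2.INTER_CUBIC))
E
```

```text
[562.17856579 -39.29650693 104.02992859] [-0.02822145  0.18817062 -0.11967065] 0.7668614653865179
```

View pics/w7.png

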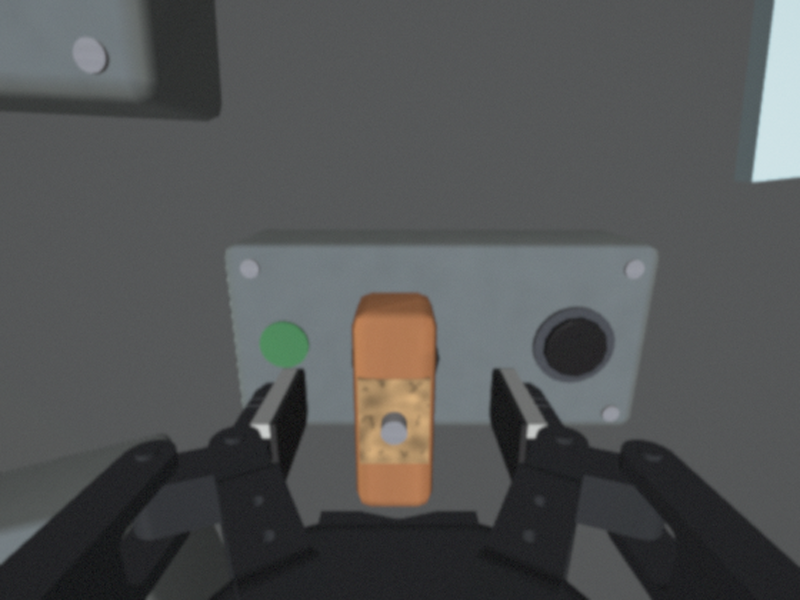

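Straddling the bar: it sits at x=394 px, with the jaw midpoint at 399, so I shift 1.5 mm back and close.

Call:
{"fn": "arm_command", "kwargs": {"moves": [[0,2,-1.5,0,0,0,65],[0,2,-1.5,0,0,0,40],[0,2,-1.5,0,0,0,20],[0,2,-1.5,0,0,0,10],[0,2,-1.5,0,0,0,10],[0,2,-1.5,0,0,0,10],[0,2,-1.5,0,0,0,10],[0,2,-1.5,0,0,0,10]], "force": 70}}

```text
t: 7.35
tool_pos: [560.9, -39.2, 102.7]
ee_rot: [-1.153, 1.289, -1.291]
contact_force: [-1.4, 0.2, 5.2]
finger_gap: 0.29
```

Gap 24.8 mm, so the bar is held. Pulling up the first stage.

Call:
{"fn": "arm_command", "kwargs": {"moves": [[0,-5,0,0,0,0,10],[0,-10,0,0,0,0,10],[0,-15,0,0,0,0,10],[0,-20,0,0,0,0,10],[0,-25,0,0,0,0,10],[0,-30,0,0,0,0,10],[0,-30,0,0,0,0,10]]}}

```text
t: 8.05
tool_pos: [560.8, -39.2, 133.3]
ee_rot: [-1.153, 1.289, -1.291]
contact_force: [0.1, -0.6, -3.4]
finger_gap: 0.292
```

Force is 3.4 N, right for the top tube. Continuing.

Call:
{"fn": "arm_command", "kwargs": {"moves": [[0,-5,0,0,0,0,10],[0,-10,0,0,0,0,10],[0,-15,0,0,0,0,10],[0,-20,0,0,0,0,10],[0,-25,0,0,0,0,10],[0,-30,0,0,0,0,10],[0,-35,0,0,0,0,10],[0,-40,0,0,0,0,10],[0,-45,0,0,0,0,10],[0,-50,0,0,0,0,10],[0,-55,0,0,0,0,10],[0,-60,0,0,0,0,10],[0,-65,0,0,0,0,10],[0,-70,0,0,0,0,10],[0,-75,0,0,0,0,10],[0,-75,0,0,0,0,10]]}}

```text
t: 9.65
tool_pos: [560.7, -39.1, 208.9]
ee_rot: [-1.153, 1.288, -1.291]
contact_force: [3.0, -0.7, -10.1]
finger_gap: 0.291
```

Call:
{"fn": "arm_command", "kwargs": {"moves": [[0,-3,0,0,0,0,10],[0,-6,0,0,0,0,10],[0,-9,0,0,0,0,10],[0,-11,0,0,0,0,10],[0,-12,0,0,0,0,10],[0,-12,0,0,0,0,10]]}}

```text
t: 10.25
tool_pos: [560.6, -39.1, 221.0]
ee_rot: [-1.153, 1.288, -1.291]
contact_force: [2.9, -0.0, -10.3]
finger_gap: 0.292
```

Call:
{"fn": "arm_command", "kwargs": {"moves": [[0,-1,0,0,0,0,10],[0,-2,0,0,0,0,10],[0,-3,0,0,0,0,10],[0,-3,0,0,0,0,10]]}}

```text
t: 10.65
tool_pos: [560.5, -39.1, 223.2]
ee_rot: [-1.154, 1.289, -1.291]
contact_force: [5.2, -0.8, -19.3]
finger_gap: 0.289
```

Force has jumped to 19 N at a rise of 120.5 mm, which is the second stop. Checking by picture.

```bash
python3 - <<'E'
from h import *
for n in ['wrist','scene','top']: d,s=snap(n,n+'9')
print(s['tool_pos'],s['contact_force'],s['finger_gap'],s['t'])
im=cv2.imread('pics/wrist9.png'); cv2.imwrite('pics/w9.png',cv2.resize(im,(800,600),interpolation=cv2.INTER_CUBIC))
print('grip bolt pred',w2px('wrist9',(560.7,-39,241))*1.4286,w2px('wrist9',(560.7,-39,236))*1.4286)
E
```

```text
[560.48931578 -39.10511249 223.1614256 ] [  5.24814761  -1.27081529 -18.01132395] 0.29073945327612427 10.75
grip bolt pred [400.1190008  422.63868219] [400.00867252 413.77547363]
```

View pics/w9.png

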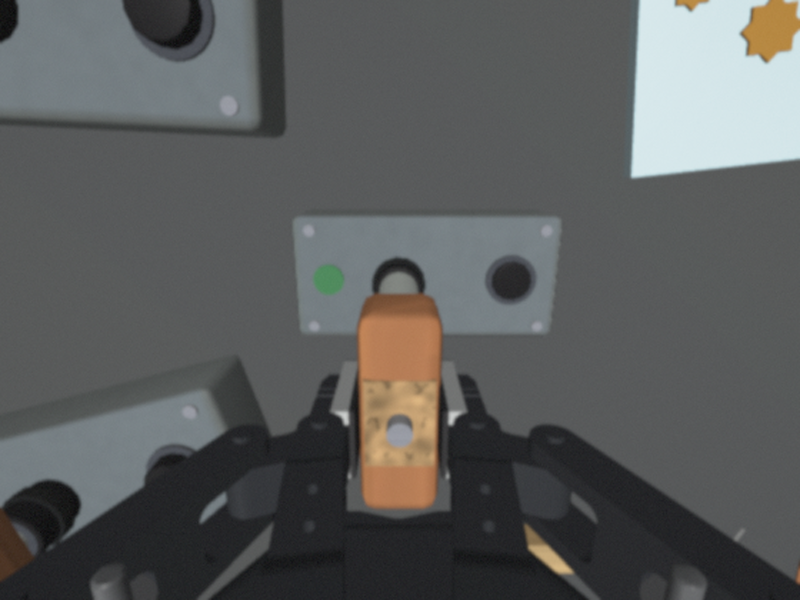

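View pics/scene9.png

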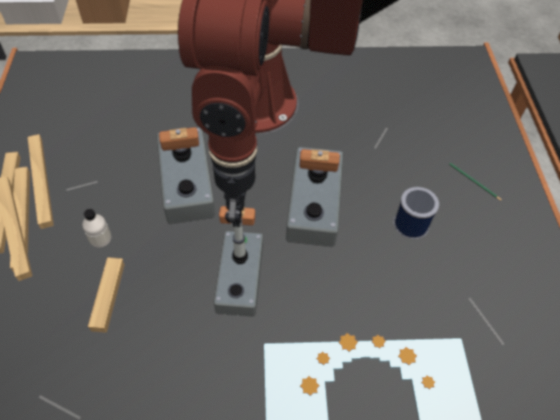

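View pics/top9.png

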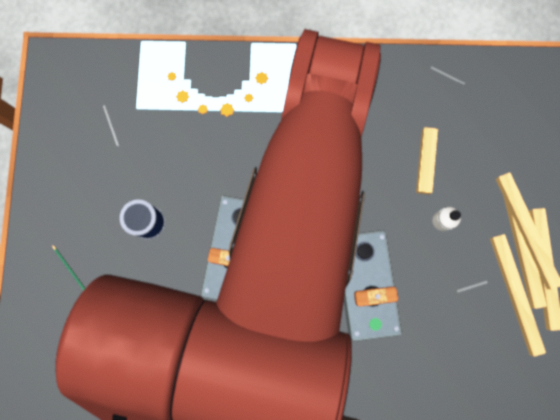

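Both tubes show, the button is in, and the grip bolt stands at (400,430), the same place between the pads as before the pull, so nothing slipped. The tin, bottle and offcut are where they were. I'll take up a hair more to seat on the stop and hold.

Call:
{"fn": "arm_command", "kwargs": {"moves": [[0,-1.5,0,0,0,0,10],[0,-1.5,0,0,0,0,10],[0,-1.5,0,0,0,0,10],[0,-1.5,0,0,0,0,10],[0,-1.5,0,0,0,0,10]]}}

```text
t: 11.3
tool_pos: [560.4, -39.1, 223.3]
ee_rot: [-1.154, 1.29, -1.29]
contact_force: [7.6, -1.0, -23.7]
finger_gap: 0.287
```

The tool stays at 223.3 mm while the force rises, so it is hard on the second stop. Handing in.

```bash
python3 - <<'E'
from h import *
s=env.sense(); print(s['tool_pos'],s['contact_force'],s['finger_gap'])
print(env.close_job())
E
```

```text
[560.44294964 -39.11045535 223.2672899 ] [  7.64083191  -1.00063403 -23.65717341] 0.28737483707565686
the job is handed in; nothing more can be done
None
```

The smallest monopod is at full height, with its button pressed in and the gripper still holding the grip. I handed the job in at about 11.3 s.

- **Button:** I pressed it with closed fingertips until the arm stopped hard at 17–23 N, with the tips at about 61 mm. In before-and-after wrist pictures its face dropped 1.75 px, against 1.74 px expected for 8 mm. The 3 N resistance never showed in the force reading on the way down; I only saw the final hard stop.
- **Mast:** I gripped the bar at 70 N and pulled it straight up. The force read about 3.4 N for the top tube and about 10 N for the middle tube. It rose to 24 N on the second stop, with no further movement. The tool rose 120.6 mm against the nominal 120, and the pictures showed no slip in the grip.
- **Other things:** the paint tin, glue bottle and wood offcut are where they were in the first pictures.

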